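# Clamp a walnut strip in the bench thickness gauge by its ratchet knob

### The arm

A 6-joint arm with a two-finger parallel gripper is mounted at the origin on the work surface. World frame = base frame: x ahead of the robot, y to its left, z up, the work surface at z = 0. Lengths are in m, angles in rad, forces in N, time in s.
With the tool pointing down it reaches from about 0.35 to 0.975 m from the base axis. Payload 4.9 kg.
Tool frame: the origin (TCP) lies at the very end of the fingers, on their centre line; the grasp point (between the pads) lies 19 mm behind it (ctrl.grip_point_offset is the distance from the TCP to the grasp point, in m); z points along the fingers, y is the line along which they close (so a half turn about z gives the same grasp; the last joint's range is limited). The gripper opens to 85 mm and grips with 20 to 120 N. Pads are 22 mm wide; open, the fingers measure 114 mm over their backs; the gripper's body (76 mm by 85 mm) begins 54 mm behind the grasp point. The pads swing forward as they close: fully open they stand 13 mm farther back than shut.
Start: joints at [1.042, 0.053, 1.613, -0, 1.476, -0.119], TCP at [0.249, 0.573, 0.204] pointing down, gripper open.
Joint ranges: [-3.01, 3.01], [-1.01, 2.22], [0.06, 2.58], [-1.02, 4.17], [0.09, 2.62], [-3.14, 3.14]. Speed limits (rad/s): [2.57, 2.57, 3.14, 3.14, 3.14, 3.14].

### API

Orientations are given as a rotation vector (axis times angle).
In Python, from station import ctrl gives the robot as it stands.
- The arm moves only by the tool send_rows, never from a script. Its argument "rows" is a list of rows, each a list of 3 entries, a list of its own where there are three numbers: the finger opening in cm, from 0 to 8.54, then the shift along the tool's x, y, z in cm, then the turn about the tool's z in degrees. A call has 1 to 10 rows; each row shifts and turns the commanded pose from where the row before left it, along the tool's axes as they then stand; what a row does not reach is not made up. A row lasts 1/8 s, in which the tool goes at most 62.5 mm and 10.7 degrees, less where a joint would pass 70% of its speed; a pose out of reach is approached as far as the arm can. A call with a gripper value outside its range is refused whole. The fingers move at their own pace and stop on an object; "newtons" is the grip in N (left out, the last holds). Time passes only in rows, so rows that do not move let the fingers close. It gives the time, the measured TCP pose, the force, the opening and the grip force at its end, in the units of the state.
- ctrl.get_obs(): the state, without advancing time (a new reading comes with each control period).
- ctrl.get_image(name): name is "scene" or "side" or "wrist"; returns a dict with "frame" (420x560x3 uint8, red, green, blue), "range_z" (420x560 float32, m along the optical axis (not along the pixel's ray), 0 where there is no reading), "fx", "fy", "cx", "cy" (pixels), "cam_to_world" (4x4, takes a point from camera to world coordinates). Camera axes: x right, y down, z forward; pixel columns grow to the right and rows downward; lengths in m; the calibration is good to about 2 mm. A picture is of the moment at which its call begins.
- ctrl.finish_job(): hands the job in; it is judged then, once.
The state is a dict: "t": time; "q": joint angles; "dq": joint speeds; "effort": joint torques, N m; "tool_pos": TCP position; "tool_rot": TCP orientation; "contact_force": force on the tool from outside, world axes, zero at the start; "wrist_torque": the same for the moment, N m; "opening": finger opening in m; "grip_force": force on a finger pad.
Only numpy, scipy, OpenCV 4.12 (cv2) and the standard library are available. Lean on these libraries where they do the work, as an engineer would, in place of code of your own. Each camera call takes 0.05 s, during which the arm holds its last target. There are 200 camera calls.

### The job

Lay the dark walnut strip on the gauge's anvil, lengthwise and square, with its end gently against the brass stop. Then turn the black ratchet knob on top to screw the spindle down, letting the knob sink freely (neither leaning on it, which crushes the wood, nor holding it up, so that it slips too soon), until the ratchet has slipped on the clamped strip by about a quarter turn, never more than half. Let go with the strip left clamped, and leave the pale strip, bottle, tin and brush where they are.

Things in the scene. Friction and masses are not known exactly. Their poses are not given: they have to be found in the camera images.
- strip_dark: Dark walnut strip, 150 x 26 x 12 mm (x, y, z), about 32 g, both ends alike, lying flat on the table. Pressed with more than 25 N the wood is marked. Origin: centre of its underside; x along its length.
- strip_pale: Pale strip of the same size, a bystander. Origin: centre of its underside; x along its length.
- polish_bottle: Amber bottle, 62 mm across, 140 mm tall, a bystander. Origin: centre of its underside.
- wax_tin: Round brass-coloured tin, 84 mm across, 45 mm tall, a bystander. Origin: centre of its underside.
- brush: Flat brush with a wooden handle, about 0.2 m long, lying along its x axis, a bystander.
- gauge: Green bench thickness gauge, fixed to the table; place and yaw vary. Origin: on the table, straight below the vertical spindle axis. x points from the open throat to the column: the strip goes in along +x. Base from x = -70 to 80 mm, 74 mm wide, 26 mm tall. A strip seated at the stop has its middle at x = -55 mm and sticks out from x = -70 to -130 mm, where fingers can hold it.
- head (a point): Tip of the gauge's head arm, at its top, 17 mm in front of the spindle axis (gauge x = -17 mm), 105 mm over the table. The arm is 32 mm wide, spans heights 85 to 105 mm and runs back to the column (gauge x = 37 to 73 mm, 40 mm wide, up to 105 mm).
- anvil (a point): Top of the flat steel anvil plate (30 mm over the table) on the spindle axis; axes as the gauge's. The plate reaches from x = -70 to 30 mm and is 60 mm wide in y.
- stop: Brass end stop standing on the anvil plate, fixed to the gauge: 10 mm thick, 44 mm wide in y, 20 mm tall; its face towards the throat is at x = 20 mm of the gauge. Origin: centre of its underside.
- spindle: Steel spindle, 12 mm across; slides down, not rotating itself, as the knob is turned clockwise seen from above: 20 mm per turn, knob and collar going down with it. Origin: centre of its lower end, at first 18 to 21 mm above the anvil. The stiff thread (0.04 N m) stays where it is left against 10 N up or down; a harder push on the knob reaches the strip.
- collar (a point): Centre of the top of the aluminium dial collar on the spindle axis, turning with the thread: 48 mm across, 4 mm thick, 77 mm above the spindle's lower end, 32 mm below the knob's middle. Between collar and knob is an aluminium neck 22 mm across.
- knob_mid (a point): Centre of the black knurled round ratchet knob on the spindle axis: 26 mm across, 28 mm tall (14 mm above and below this point), 109 mm above the spindle's lower end, free all round. Grip across it from above, turn, open, turn back and grip again. Red lines on its top and on the collar line up until the ratchet slips.
- ratchet (a joint): Slip of the knob relative to the collar, rad; 0 at first, grows as the knob slips on clockwise while spindle and collar stand still. Slip torque 0.07 N m; slipping on a strip clamps it with 12 to 15 N. Holding the knob back from going down while turning makes it slip before the strip is clamped.
Mind the look-alikes: they are no part of the job. Of the things that look like the strip_dark, the largest one is meant.

How it is judged:
By the outcome, as a careful person would: the job done as asked, in the order asked, and still so for the second after the job is handed in, with the robot touching nothing.
It also fails if it takes over 67 s, if anything falls off the work surface, if the arm or the gripper's body presses on something with over 40 N, if the wrist force passes 120 N, or if a joint passes its speed limit or range.

## Working session

There is one attempt and no reset: what is moved stays moved. The work goes in short steps, Python scripts to look and compute and a tool call to move; the robot and the scene stay as the last step left them, time stands still between calls to the robot, and variables do not carry over. Pictures are saved under pics/ and viewed, at most 10 in all, crops included, and the job is handed in when it is done.

Besides the shell and the picture viewer there is one more tool, called after ">>>" as name([rows], argument=value, ...), one row to a line, values as JSON. send_rows: Moves the arm, as the interface text tells. Its arguments: {"type":"object","properties":{"rows":{"type":"array","items":{"type":"array"}},"newtons":{"type":"number"}},"required":["rows"]}

```bash
mkdir -p pics; cat > h.py <<'E'
import numpy as np,cv2
from station import ctrl
def shot(n,f=None):
    im=ctrl.get_image(n)
    if f: cv2.imwrite('pics/'+f,im['frame'][:,:,::-1])
    return im
def pts(im):
    v,u=np.mgrid[0:420,0:560]; z=im['range_z']
    P=np.stack([(u-im['cx'])/im['fx']*z,(v-im['cy'])/im['fy']*z,z,np.ones_like(z)],-1)
    return (P@im['cam_to_world'].T)[...,:3]
E
python3 - <<'E'
from h import *
import pickle
d={n:shot(n,n+'0.png') for n in('scene','side')}
pickle.dump(d,open('d0.pkl','wb'))
a=np.hstack([d['scene']['frame'],d['side']['frame']])
for n in d: print(n,d[n]['cam_to_world'].round(3).tolist(),d[n]['fx'],(d[n]['range_z']>0).mean())
print(ctrl.get_obs())
E
```

```text
scene [[-0.669, 0.575, -0.471, 1.021], [0.743, 0.527, -0.413, 0.455], [0.011, -0.626, -0.78, 0.857], [0.0, 0.0, 0.0, 1.0]] 387.485821093507 0.9960246598639456
side [[0.916, -0.295, 0.273, 0.355], [-0.402, -0.639, 0.656, -0.498], [-0.019, -0.711, -0.703, 0.746], [0.0, 0.0, 0.0, 1.0]] 415.90404582174517 0.9959311224489796
{'t': 0.1, 'q': array([ 1.04199013e+00,  5.33148409e-02,  1.61416466e+00,  3.33267807e-05,
        1.47602955e+00, -1.18992261e-01]), 'dq': array([-0.00132795, -0.00072367, -0.00190866, -0.00017629, -0.00407875,
       -0.0009189 ]), 'effort': array([ 4.49566433e-04, -3.94900811e+01, -3.71364534e+01, -1.33912608e-04,
        3.87507782e-03,  2.58524057e-05]), 'tool_pos': array([0.2486923 , 0.57270938, 0.20326638]), 'tool_rot': array([-6.39113073e-01, -3.07524005e+00,  2.83657445e-03]), 'contact_force': array([-0.20619426,  0.01793426, -0.8781176 ]), 'wrist_torque': array([-0.01863724, -0.01842255,  0.00295328]), 'grip_force': 0.0, 'opening': 0.08514640864427903}
```

View pics/scene0.png

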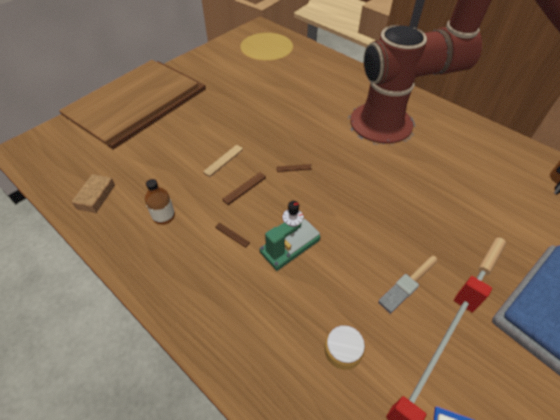

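View pics/side0.png

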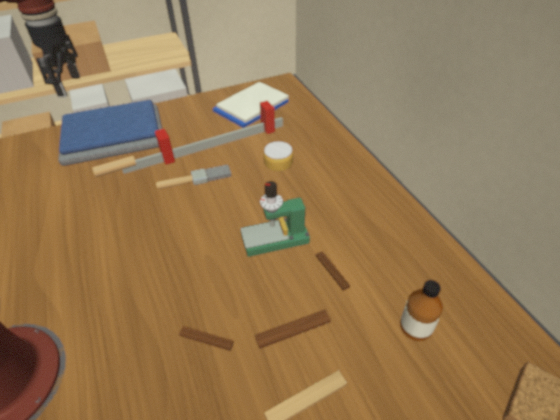

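Candidates for the dark strip (scene image): (245,187), which is the largest, plus the smaller ones at (294,168) and (232,234). The pale strip is at (223,160). In the side view they are (293,328), (207,338), (332,270) and (307,397). I choose (245,187), pending a measured size check. The gauge's base is at (290,243), with its knob at (293,207).

```bash
cat > m.py <<'E'
from h import *
import pickle
d=pickle.load(open('d0.pkl','rb'))
def rayplane(im,uv,z):
    uv=np.atleast_2d(uv).astype(float);T=im['cam_to_world']
    r=np.c_[(uv[:,0]-im['cx'])/im['fx'],(uv[:,1]-im['cy'])/im['fy'],np.ones(len(uv))]@T[:3,:3].T
    return T[:3,3]+r*((z-T[2,3])/r[:,2])[:,None]
if __name__=='__main__':
  for n,seeds in (('scene',[(245,187),(294,168),(232,234),(223,160)]),('side',[(293,328),(207,338),(332,270),(307,397)])):
    im=d[n];P=pts(im)
    print(n,'table z',np.median(P[200:400,100:300,2]))
    m=((P[...,2]>0.0065)&(P[...,2]<.03)).astype(np.uint8)
    k,lab,st,_=cv2.connectedComponentsWithStats(m)
    for s in seeds:
        l=lab[s[1],s[0]]
        Q=P[lab==l]
        r=cv2.minAreaRect((Q[:,:2]*1000).astype(np.float32)); 
        print(s,l,len(Q),[np.round(x,1) for x in r],Q[:,2].max().round(4),np.median(Q[:,2]).round(4))
    hsv=cv2.cvtColor(im['frame'],cv2.COLOR_RGB2HSV)
    g=cv2.inRange(hsv,(60,80,30),(95,255,255))>0
    Q=P[g&(P[...,2]>.004)&(P[...,2]<.15)]
    hd=Q[(Q[:,2]>.098)&(Q[:,2]<.112)]
    print('green',len(Q),'head',cv2.minAreaRect((hd[:,:2]*1000).astype(np.float32)),hd.mean(0))
    c=hd.mean(0)
    near=np.linalg.norm(P[...,:2]-c[:2],axis=-1)<.15
    pl=P[near&(abs(P[...,2]-.03)<.004)]
    print('anvil',cv2.minAreaRect((pl[:,:2]*1000).astype(np.float32)))
    ba=P[near&g&(abs(P[...,2]-.026)<.003)]
    print('base',len(ba),cv2.minAreaRect((ba[:,:2]*1000).astype(np.float32)))
    kn=P[near&(P[...,2]>.155)&(P[...,2]<.2)]
    print('knob',len(kn),kn.min(0),kn.max(0)); top=kn[kn[:,2]>kn[:,2].max()-.005];print(cv2.minEnclosingCircle((top[:,:2]*1000).astype(np.float32)))
E
python3 m.py; python3 - <<'E'
import cv2,numpy as np
a=cv2.imread('pics/scene0.png')[135:275,190:340]
cv2.imwrite('pics/c1.png',cv2.resize(a,None,fx=4,fy=4,interpolation=cv2.INTER_CUBIC))
E
```

```text
scene table z -0.000731362435387628
(245, 187) 16 388 [array([ 535.3, -126.5]), array([ 29.3, 150.8]), np.float64(88.1)] 0.0157 0.0109
(294, 168) 14 127 [array([374.7, -74.1]), array([ 21.5, 107.5]), np.float64(48.3)] 0.0132 0.008
(232, 234) 0 224795 [array([ -88.3, -382.2]), array([2357.7, 3177.3]), np.float64(86.9)] 0.8572 -0.0012
(223, 160) 13 324 [array([ 499.8, -255.7]), array([150.5,  29.2]), np.float64(5.0)] 0.0163 0.0109
green 920 head ((622.8666381835938, 101.45740509033203), (36.24189758300781, 80.93878173828125), 84.94478607177734) [0.63406407 0.10245795 0.10380467]
anvil ((594.8541870117188, 107.22211456298828), (69.82977294921875, 152.17926025390625), 79.3930435180664)
base 219 ((599.539306640625, 107.74929809570312), (66.496826171875, 144.30874633789062), 81.01994323730469)
knob 133 [0.57796717 0.09233994 0.1551225 ] [0.6036824  0.11890377 0.17571506]
((590.3570556640625, 104.82826232910156), 13.220706939697266)
side table z 0.001394251226697063
(293, 328) 102 1043 [array([ 530.6, -126.5]), array([ 27.7, 150.4]), np.float64(87.3)] 0.0178 0.0131
(207, 338) 106 536 [array([368.5, -75.2]), array([ 20.8, 108.8]), np.float64(48.3)] 0.0139 0.0098
(332, 270) 101 377 [array([667.4, -33.5]), array([ 19.7, 109.4]), np.float64(5.5)] 0.0132 0.01
(307, 397) 109 1386 [array([ 495.2, -255.5]), array([150.5,  27.3]), np.float64(4.7)] 0.0177 0.0131
green 1010 head ((611.7870483398438, 96.31497955322266), (32.22156524658203, 83.1657943725586), 80.66034698486328) [0.62193564 0.09056245 0.10474189]
anvil ((589.54150390625, 102.5765151977539), (74.40929412841797, 148.9476318359375), 80.77452087402344)
base 195 ((586.6080932617188, 78.67300415039062), (26.280071258544922, 139.81173706054688), 80.77452087402344)
knob 167 [0.57193589 0.09143881 0.15512467] [0.59767151 0.11893129 0.17791425]
((585.77783203125, 105.3292236328125), 13.64455795288086)
```

View pics/c1.png

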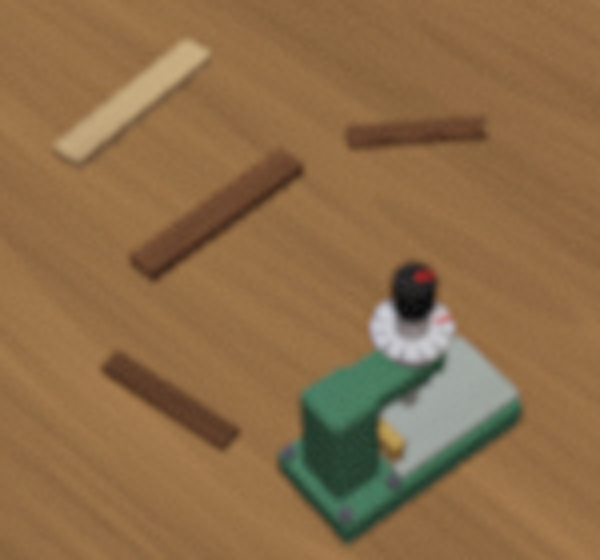

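The crop confirms the choice: the centre strip is the large walnut one (150 x 27 mm), with the two look-alikes smaller at 108 mm. The gauge's column is at lower left and its throat opens to the right, towards the robot. Next I'll compute the move to the strip.

```bash
cat >> h.py <<'E'
from scipy.spatial.transform import Rotation as Ro
def go(p,yaw=None,o=None):
    """remaining shift in tool axes (cm) and turn (deg) to TCP p with tool x axis at world yaw (deg, mod 180)"""
    o=o or ctrl.get_obs();R=Ro.from_rotvec(o['tool_rot']).as_matrix()
    cur=np.degrees(np.arctan2(R[1,0],R[0,0]))
    print('t',round(o['t'],2),'pos',o['tool_pos'].round(4),'xyaw',round(cur,2),'tilt',R[:,2].round(4),'q6',o['q'][5].round(3),'F',o['contact_force'].round(2),'Tz',o['wrist_torque'].round(3),'op',round(o['opening'],4),'grip',o['grip_force'])
    t=0
    if yaw is not None:
        t=-((yaw-cur+90)%180-90)   # tool z is down
    print('shift cm (tool axes before turn)',(R.T@(np.array(p)-o['tool_pos'])*100).round(2),'turn',round(t,2))
    R2=R@Ro.from_euler('z',t,degrees=True).as_matrix()
    print('shift cm (tool axes after turn)',(R2.T@(np.array(p)-o['tool_pos'])*100).round(2))
E
python3 -c "
from h import *
a=np.radians(-2.3);c=np.array([.533,-.1265])-.045*np.array([np.cos(a),np.sin(a)]);print(c)
go([*c,.12],-2.3)"
```

```text
[ 0.48803625 -0.12469407]
t 0.1 pos [0.2487 0.5727 0.2033] xyaw 156.52 tilt [-0.001  -0.0016 -1.    ] q6 -0.119 F [-0.21  0.02 -0.88] Tz [-0.019 -0.018  0.003] op 0.0851 grip 0.0
shift cm (tool axes before turn) [-49.74 -54.41   8.42] turn -21.18
shift cm (tool axes after turn) [-26.72 -68.71   8.42]
```

>>> send_rows([
  [6,[0,0,0],-10.6],
  [6,[0,0,0],-10.6],
  [6,[-1.8,-4.6,0.4],0],
  [6,[-1.8,-4.6,0.4],0],
  [6,[-1.8,-4.6,0.4],0],
  [6,[-1.8,-4.6,0.4],0],
  [6,[-1.8,-4.6,0.4],0],
  [6,[-1.8,-4.6,0.4],0],
  [6,[-1.8,-4.6,0.4],0],
  [6,[-1.8,-4.6,0.4],0],
])

```text
t: 1.35
tool_pos: [0.3782, 0.1982, 0.1719]
tool_rot: [-0.062, -3.141, 0.0]
contact_force: [0.4, 0.1, 0.5]
opening: 0.0605
grip_force: 0.0
```

>>> send_rows([
  [6,[-1.8,-4.6,0.4],0],
  [6,[-1.8,-4.6,0.4],0],
  [6,[-1.8,-4.6,0.4],0],
  [6,[-1.8,-4.6,0.4],0],
  [6,[-1.8,-4.6,0.4],0],
  [6,[-1.8,-4.6,0.4],0],
  [6,[0,0,0],0],
])

```text
t: 2.22
tool_pos: [0.4751, -0.0827, 0.1476]
tool_rot: [-0.069, -3.139, -0.0]
contact_force: [-0.3, 0.5, 0.7]
opening: 0.0596
grip_force: 0.0
```

```bash
python3 -c "
from h import *
im=shot('wrist','w1.png')
go([.488,-.1247,.12],-2.3)
P=pts(im);m=((P[...,2]>0.006)&(P[...,2]<.02)).astype(np.uint8)
k,lab,st,c=cv2.connectedComponentsWithStats(m)
for l in range(1,k):
  if st[l,4]>1500:
    Q=P[lab==l];print(st[l],[np.round(x,1) for x in cv2.minAreaRect((Q[:,:2]*1000).astype(np.float32))],np.median(Q[:,2]))
"
```

```text
t 2.27 pos [ 0.4748 -0.0812  0.1477] xyaw 177.56 tilt [-1.7e-03  9.0e-04 -1.0e+00] q6 -1.853 F [-0.45  0.22 -0.19] Tz [-0.019  0.036  0.   ] op 0.0598 grip 0.0
shift cm (tool axes before turn) [-1.51 -4.29  2.76] turn -0.14
shift cm (tool axes after turn) [-1.5  -4.29  2.76]
[ 240   14   93  117 2814] [array([370.4, -75.6]), array([ 18.8, 108.1]), np.float64(48.8)] 0.008686921377066947
[  73  142   70  144 4089] [array([ 496.2, -256.1]), array([150. ,  27.7]), np.float64(4.4)] 0.011687323417458706
[ 224  174   32  135 3469] [array([ 531.5, -127. ]), array([ 26.4, 150. ]), np.float64(87.7)] 0.011880257132425132
```

View pics/w1.png

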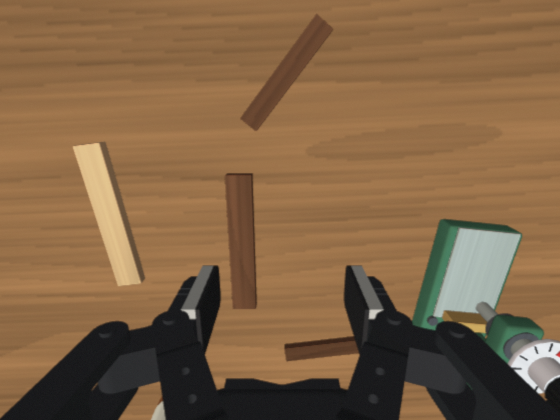

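The wrist view shows the dark strip at (240,240), clear between the fingers' lanes, and the gauge to the right at (470,270).

>>> send_rows([
  [6,[-0.7,-2.2,2],0],
  [6,[-0.65,-2.2,2],0],
  [6,[0,0,3.5],0],
  [6,[0,0,3.5],0],
  [6,[0,0,2],0],
  [6,[0,0,0],0],
])

```text
t: 3.02
tool_pos: [0.4849, -0.1229, 0.0164]
tool_rot: [-0.06, -3.137, -0.003]
contact_force: [-0.4, 0.3, -0.3]
opening: 0.0599
grip_force: 0.0
```

```bash
python3 -c "
from h import *
go([.4865,-.1252,.003],-2.3)"
```

```text
t 3.02 pos [ 0.4849 -0.1229  0.0164] xyaw 177.81 tilt [-0.0043  0.0021 -1.    ] q6 -1.93 F [-0.35  0.29 -0.29] Tz [-0.026  0.046  0.015] op 0.0599 grip 0.0
shift cm (tool axes before turn) [-0.17 -0.23  1.34] turn 0.11
shift cm (tool axes after turn) [-0.17 -0.23  1.34]
```

>>> send_rows([
  [6,[-0.1,-0.1,1.2],0],
  [6,[0,0,0],0],
  [2,[0,0,0],0],
  [2,[0,0,0],0],
  [2,[0,0,0],0],
  [2,[0,0,0],0],
], newtons=20)

```text
t: 3.78
tool_pos: [0.488, -0.1259, 0.0066]
tool_rot: [0.063, 3.141, -0.0]
contact_force: [0.2, 0.3, -0.5]
opening: 0.02
grip_force: 0.0
```

```bash
python3 -c "
from h import *
im=shot('wrist')
cv2.imwrite('pics/w2.png',im['frame'][:,:,::-1])
go([.4865,-.1252,.003],-2.3)
"
```

```text
t 3.83 pos [ 0.4879 -0.1259  0.0065] xyaw 177.72 tilt [ 2.e-04 -1.e-04 -1.e+00] q6 -1.931 F [-0.2   0.41 -0.18] Tz [ 0.028  0.003 -0.039] op 0.0196 grip 0.0
shift cm (tool axes before turn) [0.15 0.06 0.35] turn 0.02
shift cm (tool axes after turn) [0.15 0.06 0.35]
```

View pics/w2.png

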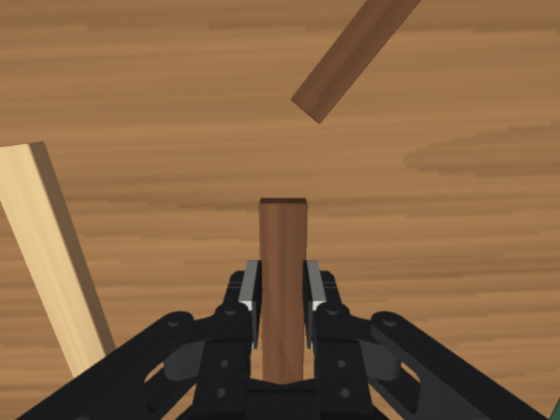

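The wrist view shows the pads (250–262 and 303–320, row 290) just above the strip's top edges, centred on it. They are too high, because partly open tips stand back from the TCP. I'll open a little, go lower and feel for the table.

>>> send_rows([
  [3.6,[0,0,0],0],
  [3.6,[0,0,0],0],
  [3.6,[0,0.05,0.35],0],
  [3.6,[0,0,0.3],0],
  [3.6,[0,0,0],0],
])

```text
t: 4.45
tool_pos: [0.4875, -0.1251, -0.0006]
tool_rot: [-0.062, -3.14, -0.001]
contact_force: [-0.0, 0.9, 0.4]
opening: 0.0365
grip_force: 0.0
```

>>> send_rows([
  [3.6,[0,0,0.2],0],
  [3.6,[0,0,0],0],
  [2,[0,0,0],0],
  [2,[0,0,0],0],
  [2,[0,0,0],0],
])

```text
t: 5.08
tool_pos: [0.488, -0.1253, -0.002]
tool_rot: [0.062, 3.141, -0.0]
contact_force: [0.1, 0.2, 0.3]
opening: 0.0201
grip_force: 0.0
```

```bash
python3 -c "
from h import *
im=shot('wrist','w3.png');P=pts(im)
for v in (262,275,290,310,330):
  print(v,[(u,*(P[v,u]*1000).round(0)) for u in range(240,330,8)])
im=shot('side','s3.png')
"
```

```text
262 [(240, np.float64(493.0), np.float64(-149.0), np.float64(-1.0)), (248, np.float64(476.0), np.float64(-140.0), np.float64(32.0)), (256, np.float64(477.0), np.float64(-137.0), np.float64(31.0)), (264, np.float64(487.0), np.float64(-134.0), np.float64(12.0)), (272, np.float64(487.0), np.float64(-130.0), np.float64(12.0)), (280, np.float64(487.0), np.float64(-126.0), np.float64(13.0)), (288, np.float64(487.0), np.float64(-122.0), np.float64(12.0)), (296, np.float64(488.0), np.float64(-117.0), np.float64(11.0)), (304, np.float64(478.0), np.float64(-114.0), np.float64(31.0)), (312, np.float64(477.0), np.float64(-111.0), np.float64(32.0)), (320, np.float64(407.0), np.float64(-122.0), np.float64(168.0)), (328, np.float64(495.0), np.float64(-99.0), np.float64(-0.0))]
275 [(240, np.float64(481.0), np.float64(-144.0), np.float64(36.0)), (248, np.float64(477.0), np.float64(-139.0), np.float64(43.0)), (256, np.float64(477.0), np.float64(-136.0), np.float64(43.0)), (264, np.float64(495.0), np.float64(-135.0), np.float64(11.0)), (272, np.float64(496.0), np.float64(-131.0), np.float64(11.0)), (2
[... 2064 characters left out ...]
8, np.float64(480.0), np.float64(-136.0), np.float64(75.0)), (256, np.float64(491.0), np.float64(-135.0), np.float64(62.0)), (264, np.float64(531.0), np.float64(-137.0), np.float64(12.0)), (272, np.float64(530.0), np.float64(-132.0), np.float64(13.0)), (280, np.float64(531.0), np.float64(-128.0), np.float64(12.0)), (288, np.float64(531.0), np.float64(-123.0), np.float64(12.0)), (296, np.float64(531.0), np.float64(-119.0), np.float64(12.0)), (304, np.float64(541.0), np.float64(-113.0), np.float64(-0.0)), (312, np.float64(489.0), np.float64(-114.0), np.float64(65.0)), (320, np.float64(477.0), np.float64(-112.0), np.float64(80.0)), (328, np.float64(477.0), np.float64(-110.0), np.float64(81.0))]
```

```bash
python3 -c "
import cv2,numpy as np
a=cv2.imread('pics/w3.png')[190:390,180:380];b=cv2.imread('pics/s3.png')[270:400,220:350]
cv2.imwrite('pics/c3.png',np.hstack([cv2.resize(a,(400,400)),cv2.resize(b,(400,400))]))"
```

```text
(no output)
```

View pics/c3.png

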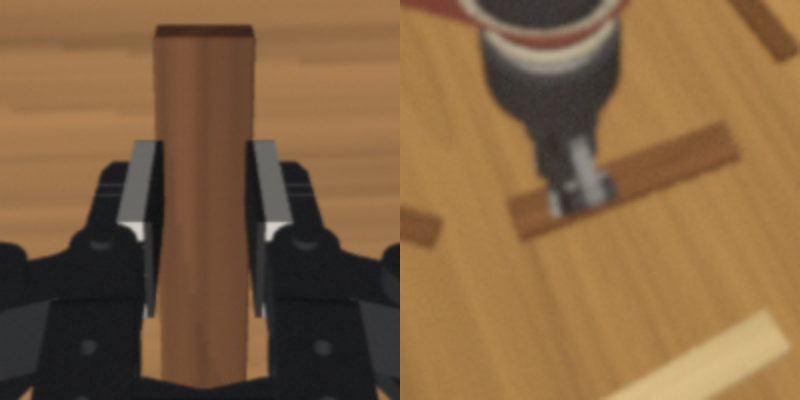

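The left half (wrist) shows the pad tips ending around row 260, which depth puts near z = 30 mm. The strip top is at 12 mm, so the fingers are well above it although the reported TCP is at z = -2 mm. I'll trust the camera and lower in steps while watching the force.

>>> send_rows([
  [3.8,[0,0,0],0],
  [3.8,[0,0,0],0],
  [3.8,[0,0,0.5],0],
  [3.8,[0,0,0.5],0],
  [3.8,[0,0,0],0],
])

```text
t: 5.8
tool_pos: [0.4872, -0.125, -0.013]
tool_rot: [-0.062, -3.139, -0.001]
contact_force: [0.0, -0.8, 0.2]
opening: 0.0379
grip_force: 0.0
```

```bash
python3 -c "
from h import *
im=shot('wrist');P=pts(im)
go([.488,-.125,0])
for u in (236,240,244,248,320,324,328):
  print(u,[(v,*(P[v,u]*1000).round(0).astype(int)) for v in range(236,284,6)])
im=shot('scene');P=pts(im)
Q=P[(np.abs(P[...,0]-.488)<.05)&(np.abs(P[...,1]+.125)<.05)]
print(np.histogram(Q[:,2],bins=np.arange(-.005,.1,.005)))
"
```

```text
t 5.85 pos [ 0.4875 -0.1252 -0.0126] xyaw 177.72 tilt [-9.e-04  4.e-04 -1.e+00] q6 -1.93 F [ 0.36 -0.28  0.87] Tz [-0.044  0.065 -0.007] op 0.038 grip 0.0
shift cm (tool axes before turn) [-0.05  0.02 -1.26] turn 0
shift cm (tool axes after turn) [-0.05  0.02 -1.26]
236 [(236, np.int64(471), np.int64(-148), np.int64(-1)), (242, np.int64(474), np.int64(-148), np.int64(0)), (248, np.int64(478), np.int64(-149), np.int64(0)), (254, np.int64(481), np.int64(-149), np.int64(0)), (260, np.int64(485), np.int64(-149), np.int64(0)), (266, np.int64(476), np.int64(-145), np.int64(24)), (272, np.int64(476), np.int64(-145), np.int64(29)), (278, np.int64(476), np.int64(-144), np.int64(35))]
240 [(236, np.int64(471), np.int64(-146), np.int64(0)), (242, np.int64(475), np.int64(-146), np.int64(-1)), (248, np.int64(478), np.int64(-147), np.int64(0)), (254, np.int64(481), np.int64(-147), np.int64(1)), (260, np.int64(485), np.int64(-147), np.int64(-1)), (266, np.int64(476), np.int64(-143), np.int64(24)), (272, np.int64(478), np.int64(-143), np.int64(25)), (278, np.int64(482), np.int64(-144), np.int64(25))
[... 1687 characters left out ...]
, np.int64(-100), np.int64(0)), (242, np.int64(476), np.int64(-100), np.int64(1)), (248, np.int64(480), np.int64(-100), np.int64(-1)), (254, np.int64(483), np.int64(-100), np.int64(1)), (260, np.int64(486), np.int64(-100), np.int64(1)), (266, np.int64(477), np.int64(-103), np.int64(24)), (272, np.int64(477), np.int64(-104), np.int64(30)), (278, np.int64(477), np.int64(-105), np.int64(36))]
(array([342, 147,  37,  95,  10,  14,  16,  20,  20,  11,  11,  21,   7,
        25,  34,  18,  15,  33,  35,  18]), array([-0.005,  0.   ,  0.005,  0.01 ,  0.015,  0.02 ,  0.025,  0.03 ,
        0.035,  0.04 ,  0.045,  0.05 ,  0.055,  0.06 ,  0.065,  0.07 ,
        0.075,  0.08 ,  0.085,  0.09 ,  0.095]))
```

>>> send_rows([
  [3.8,[0,0,0.7],0],
  [3.8,[0,0,0.6],0],
  [3.8,[0,0,0.4],0],
  [3.8,[0,0,0],0],
  [2,[0,0,0],0],
  [2,[0,0,0],0],
  [2,[0,0,0],0],
])

```text
t: 6.78
tool_pos: [0.4896, -0.126, -0.027]
tool_rot: [0.062, 3.138, -0.001]
contact_force: [-2.3, 1.4, 11.8]
opening: 0.025
grip_force: 27.1
```

```bash
python3 -c "
from h import *
print(ctrl.grip_point_offset)
im=shot('wrist');P=pts(im)
go([.488,-.125,0])
for u in (248,252,256,308,312,316,320):
  print(u,[(v,*(P[v,u]*1000).round(0).astype(int)) for v in range(230,284,6)])
" | sed 's/np.int64(\([-0-9]*\))/\1/g'
```

```text
0.0187
t 6.83 pos [ 0.4896 -0.1259 -0.027 ] xyaw 177.72 tilt [ 2.4e-03 -9.0e-04 -1.0e+00] q6 -1.93 F [-2.27  0.92 11.67] Tz [0.239 0.436 0.008] op 0.0254 grip 27.068384609010536
shift cm (tool axes before turn) [ 0.16  0.09 -2.7 ] turn 0
shift cm (tool axes after turn) [ 0.16  0.09 -2.7 ]
248 [(230, 465, -141, 0), (236, 468, -141, 0), (242, 470, -141, 1), (248, 474, -141, 0), (254, 477, -141, 0), (260, 479, -141, 3), (266, 478, -141, 10), (272, 478, -140, 15), (278, 478, -139, 22)]
252 [(230, 460, -137, 12), (236, 463, -137, 12), (242, 466, -138, 12), (248, 474, -139, 0), (254, 477, -140, 0), (260, 479, -139, 3), (266, 478, -139, 11), (272, 478, -138, 16), (278, 480, -138, 19)]
256 [(230, 460, -136, 12), (236, 463, -136, 12), (242, 466, -136, 12), (248, 468, -136, 12), (254, 471, -136, 13), (260, 474, -137, 12), (266, 478, -137, 12), (272, 480, -137, 12), (278, 483, -137, 13)]
308 [(230, 461, -113, 13), (236, 464, -113, 12), (242, 467, -113, 12), (248, 470, -113, 12), (254, 473, -113, 11), (260, 475, -113, 12), (266, 479, -113, 12), (272, 481, -113, 12), (278, 484, -114, 13)]
312 [(230, 466, -110, 0), (236, 470, -110, -2), (242, 472, -110, 0), (248, 475, -111, 1), (254, 478, -110, 0), (260, 480, -111, 2), (266, 479, -111, 10), (272, 479, -112, 16), (278, 480, -112, 20)]
316 [(230, 466, -108, 0), (236, 469, -109, 0), (242, 472, -109, 1), (248, 476, -108, -1), (254, 478, -109, 1), (260, 480, -109, 3), (266, 480, -110, 10), (272, 479, -110, 16), (278, 480, -111, 20)]
320 [(230, 466, -107, 0), (236, 469, -107, 0), (242, 472, -107, 2), (248, 476, -107, 0), (254, 478, -107, 0), (260, 480, -107, 3), (266, 480, -108, 10), (272, 479, -108, 16), (278, 479, -109, 21)]
```

>>> send_rows([
  [2,[0,0,-1],0],
  [2,[0,0,-2.5],0],
  [2,[0,0,-2.5],0],
  [2,[1,0,0],0],
  [2,[2.5,0,0],0],
  [2,[2.5,0,0],0],
  [2,[2.5,0,0],0],
  [2,[2.5,2,0],0],
  [2,[0,3,0],0],
  [2,[0,3,0],0],
])

```text
t: 8.07
tool_pos: [0.3792, -0.04, 0.0291]
tool_rot: [-0.064, -3.139, -0.001]
contact_force: [0.3, -0.1, -0.3]
opening: 0.0255
grip_force: 21.0
```

```bash
python3 -c "
from h import *
go([.374,.141,.03],-9.5)"
```

```text
t 8.07 pos [ 0.3792 -0.04    0.0291] xyaw 177.65 tilt [-2.2e-03  7.0e-04 -1.0e+00] q6 -1.831 F [ 0.32 -0.11 -0.34] Tz [ 0.002 -0.009 -0.033] op 0.0255 grip 21.007228195667267
shift cm (tool axes before turn) [ 1.27 18.07 -0.07] turn 7.15
shift cm (tool axes after turn) [ 3.51 17.77 -0.07]
```

>>> send_rows([
  [2,[0,2,0],0],
  [2,[0.3,3,0],0],
  [2,[0.3,3,0],0],
  [2,[0.3,3,0],0],
  [2,[0.3,3,0],0],
  [2,[0,2,0],3.5],
  [2,[0,1,0],3.6],
  [2,[0,0,0],0],
])

```text
t: 9.07
tool_pos: [0.375, 0.1294, 0.0293]
tool_rot: [-0.253, -3.129, 0.001]
contact_force: [0.0, 0.9, -0.2]
opening: 0.0257
grip_force: 21.0
```

```bash
python3 - <<'E'
from h import *
import pickle
im=shot('wrist','w4.png')
go([.374,.141,.03],-9.5)
pickle.dump(im,open('w4.pkl','wb'))
P=pts(im)
near=np.linalg.norm(P[...,:2]-np.array([.588,.105]),axis=-1)<.14
g=cv2.inRange(cv2.cvtColor(im['frame'],cv2.COLOR_RGB2HSV),(60,80,30),(95,255,255))>0
for nm,m in (('anvil',near&(abs(P[...,2]-.03)<.002)),('head',near&(abs(P[...,2]-.105)<.003)&g)):
    Q=P[m];print(nm,len(Q),[np.round(x,1) for x in cv2.minAreaRect((Q[:,:2]*1000).astype(np.float32))],Q.min(0).round(3),Q.max(0).round(3)) if len(Q) else 0
E
```

```text
t 9.12 pos [0.3752 0.129  0.0296] xyaw 170.72 tilt [-2.4e-03 -6.0e-04 -1.0e+00] q6 -1.265 F [ 0.22 -0.33 -0.56] Tz [-0.055 -0.028  0.005] op 0.0249 grip 21.01332575082779
shift cm (tool axes before turn) [ 0.31  1.16 -0.04] turn 0.22
shift cm (tool axes after turn) [ 0.32  1.16 -0.04]
```

View pics/w4.png

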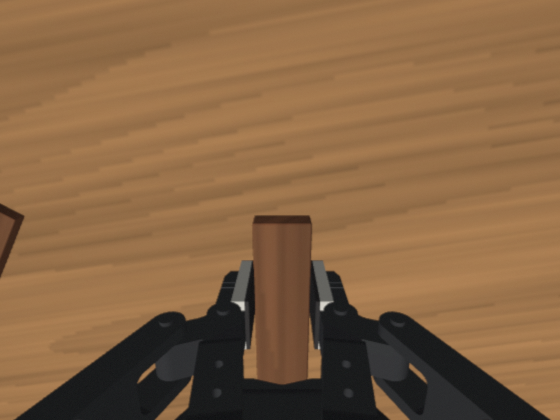

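The wrist view shows the strip held straight between the pads (253–310). The gauge is on the camera's blind side, so I'll use the scene and side views, corrected by the strip, which the arm has located for itself.

>>> send_rows([
  [2,[0.3,0.9,0],0],
  [2,[0,0.1,0.8],0],
  [2,[0,0,0.8],0],
  [2,[0,0,0.7],0],
  [2,[0,0,0],0],
])

```text
t: 9.75
tool_pos: [0.3744, 0.1394, 0.0069]
tool_rot: [-0.257, -3.129, 0.001]
contact_force: [-0.4, 0.3, -0.0]
opening: 0.0255
grip_force: 21.0
```

```bash
cat > st.py <<'E'
from h import *
def strip(n,zlo,zhi,cx,cy,R):
    im=shot(n);P=pts(im);h=cv2.cvtColor(im['frame'],cv2.COLOR_RGB2HSV)
    m=(h[...,0]<16)&(h[...,2]<150)&(h[...,1]>70)&(P[...,2]>zlo)&(P[...,2]<zhi)&(np.hypot(P[...,0]-cx,P[...,1]-cy)<R)
    k,lab,s,_=cv2.connectedComponentsWithStats(m.astype(np.uint8));l=1+np.argmax(s[1:,4]);Q=P[lab==l]
    print(n,len(Q),[np.round(x,1) for x in cv2.minAreaRect((Q[:,:2]*1000).astype(np.float32))],'zq',np.percentile(Q[:,2]*1000,[10,50,90]).round(1))
    A=np.c_[Q[:,:2]-Q[:,:2].mean(0),np.ones(len(Q))];print(' plane slope',np.linalg.lstsq(A,Q[:,2],rcond=None)[0].round(3))
    return im
E
python3 - <<'E'
from st import *
go([.3723,.1394,.0055],-9.2)
for n in('scene','side'): strip(n,.02,.065,.42,.13,.15)
E
```

```text
t 9.75 pos [0.3744 0.1394 0.0069] xyaw 170.61 tilt [-2.1e-03 -4.0e-04 -1.0e+00] q6 -1.237 F [-0.36  0.25 -0.02] Tz [0.024 0.011 0.013] op 0.0255 grip 21.01329803466797
shift cm (tool axes before turn) [ 0.21 -0.03  0.14] turn -0.19
shift cm (tool axes after turn) [ 0.21 -0.03  0.14]
scene 450 [array([427. , 133.3]), array([ 41.5, 136.5]), np.float64(75.4)] zq [39.8 44.6 47.1]
 plane slope [-0.043 -0.097  0.044]
side 562 [array([436.1, 130.4]), array([ 32.4, 107.7]), np.float64(82.1)] zq [40.2 46.9 49.1]
 plane slope [0.028 0.197 0.046]
```

>>> send_rows([
  [2,[-1,0,0.15],0],
  [2,[-2,0,0],0],
  [2,[-2,0,0],0],
  [2,[-2,0,0],0],
  [2,[-1.5,0,0],0],
  [2,[-1,0,0],0],
  [2,[-0.5,0,0],0],
  [2,[0,0,0],0],
])

```text
t: 10.85
tool_pos: [0.4738, 0.1234, 0.0063]
tool_rot: [-0.257, -3.131, 0.0]
contact_force: [-0.3, 0.5, -0.4]
opening: 0.0256
grip_force: 21.0
```

```bash
python3 - <<'E'
from st import *
go([.4908,.1202,.004],-9.2)
a=[]
for n,(u,v) in(('scene',(300,225)),('side',(270,240))):
    im=strip(n,.03,.06,.52,.115,.08)
    a.append(cv2.resize(im['frame'][v-50:v+50,u-50:u+50,::-1],(400,400),interpolation=cv2.INTER_CUBIC))
cv2.imwrite('pics/c5.png',np.hstack(a))
E
```

```text
t 10.85 pos [0.4738 0.1234 0.0063] xyaw 170.62 tilt [-3.e-04  0.e+00 -1.e+00] q6 -1.305 F [-0.3   0.54 -0.36] Tz [0.006 0.056 0.021] op 0.0256 grip 21.012486219406128
shift cm (tool axes before turn) [-1.73 -0.04  0.23] turn -0.18
shift cm (tool axes after turn) [-1.73 -0.04  0.23]
scene 401 [array([526.4, 109.9]), array([ 53.7, 128.5]), np.float64(73.1)] zq [41.8 44.4 47. ]
 plane slope [-0.015 -0.069  0.044]
side 461 [array([535.2, 111.8]), array([ 27.6, 102.1]), np.float64(80.0)] zq [39.6 45.9 47.9]
 plane slope [0.031 0.183 0.045]
```

View pics/c5.png

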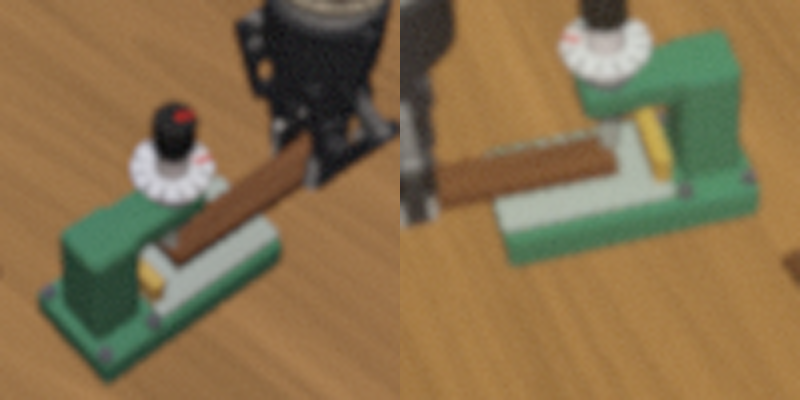

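Both crops show the strip going squarely in under the spindle, centred on the anvil, about 15 mm short of the brass stop ((150,280) left, (655,145) right). I'll lower it, then ease it in.

>>> send_rows([
  [2,[-0.6,0,0],-0.2],
  [2,[-0.5,0,0],0],
  [2,[0,0,0.15],0],
  [2,[0,0,0.1],0],
  [2,[0,0,0],0],
])

```text
t: 11.58
tool_pos: [0.4844, 0.1216, 0.0036]
tool_rot: [-0.251, -3.131, 0.0]
contact_force: [0.4, -0.6, 0.7]
opening: 0.0256
grip_force: 21.0
```

>>> send_rows([
  [2,[0,0,0.1],0],
  [2,[0,0,0],0],
])

```text
t: 11.82
tool_pos: [0.4848, 0.1216, 0.0031]
tool_rot: [0.251, 3.131, 0.0]
contact_force: [0.2, -0.3, -0.5]
opening: 0.0252
grip_force: 21.1
```

>>> send_rows([
  [2,[0,0,0.1],0],
  [2,[0,0,0],0],
])

```text
t: 12.08
tool_pos: [0.4848, 0.1217, 0.0025]
tool_rot: [-0.251, -3.131, -0.0]
contact_force: [-3.9, 0.3, 4.8]
opening: 0.0255
grip_force: 21.6
```

>>> send_rows([
  [2,[0,0,0.1],0],
  [2,[0,0,0],0],
])

```text
t: 12.32
tool_pos: [0.4848, 0.1217, 0.0017]
tool_rot: [-0.251, -3.131, -0.0]
contact_force: [-4.0, 0.2, 5.9]
opening: 0.0254
grip_force: 21.9
```

>>> send_rows([
  [2,[0,0,-0.15],0],
  [2,[-0.1,0,0],0],
  [2,[-0.1,0,0],0],
  [2,[0,0,0],0],
])

```text
t: 12.82
tool_pos: [0.4867, 0.1212, 0.0022]
tool_rot: [-0.251, -3.131, 0.0]
contact_force: [-0.0, -0.3, -0.9]
opening: 0.0257
grip_force: 21.2
```

>>> send_rows([
  [2,[-0.15,0,0],0],
  [2,[-0.15,0,0],0],
  [2,[0,0,0],0],
])

```text
t: 13.2
tool_pos: [0.4898, 0.1207, 0.0024]
tool_rot: [0.251, 3.131, -0.0]
contact_force: [0.4, -0.1, 0.6]
opening: 0.0252
grip_force: 21.2
```

>>> send_rows([
  [2,[-0.15,0,0],0],
  [2,[0,0,0],0],
])

```text
t: 13.45
tool_pos: [0.4907, 0.1206, 0.0022]
tool_rot: [-0.251, -3.13, 0.0]
contact_force: [-0.4, -0.5, 0.1]
opening: 0.0256
grip_force: 21.2
```

>>> send_rows([
  [2,[-0.1,0,0],0],
  [2,[-0.1,0,0],0],
  [2,[0,0,0],0],
])

```text
t: 13.82
tool_pos: [0.4906, 0.1206, 0.0021]
tool_rot: [-0.251, -3.125, 0.0]
contact_force: [-9.7, 0.1, 7.3]
opening: 0.0253
grip_force: 22.0
```

>>> send_rows([
  [2,[-0.1,0,0],0],
  [2,[0,0,0],0],
])

```text
t: 14.08
tool_pos: [0.4906, 0.1206, 0.002]
tool_rot: [-0.25, -3.123, 0.0]
contact_force: [-12.9, 1.5, 9.9]
opening: 0.0254
grip_force: 22.4
```

>>> send_rows([
  [2,[0.2,0,0],0],
  [2,[0,0,0],0],
])

```text
t: 14.32
tool_pos: [0.4908, 0.1205, 0.0021]
tool_rot: [-0.251, -3.128, 0.0]
contact_force: [-5.8, 0.4, 3.5]
opening: 0.0251
grip_force: 21.6
```

>>> send_rows([
  [2,[0.1,0,0],0],
  [2,[0,0,0],0],
  [2.8,[0,0,0],0],
  [3.4,[0,0,0],0],
  [4,[0,0,0],0],
  [4,[0,0,0],0],
])

```text
t: 15.08
tool_pos: [0.4915, 0.1205, 0.0025]
tool_rot: [0.252, 3.131, 0.0]
contact_force: [0.6, 0.2, 0.1]
opening: 0.0402
grip_force: 0.0
```

```bash
python3 - <<'E'
from st import *
go([.4908,.1202,.004],-9.2)
im=shot('wrist','w6.png');P=pts(im)
h=cv2.cvtColor(im['frame'],cv2.COLOR_RGB2HSV)
m=((abs(P[...,2]-.042)<.003)&(P[...,0]>.42)&(np.abs(P[...,1]-.12)<.03)).astype(np.uint8)
k,lab,s,_=cv2.connectedComponentsWithStats(m);l=1+np.argmax(s[1:,4]);Q=P[lab==l];print(len(Q),cv2.minAreaRect((Q[:,:2]*1000).astype(np.float32)),np.median(Q[:,2]),Q[:,0].min())
for n in('scene','side'): strip(n,.03,.06,.52,.115,.08)
E
```

```text
t 15.07 pos [0.4915 0.1205 0.0025] xyaw 170.81 tilt [ 5.e-04 -0.e+00 -1.e+00] q6 -1.317 F [0.6  0.24 0.08] Tz [-0.012 -0.     0.   ] op 0.0402 grip 0.0
shift cm (tool axes before turn) [ 0.06 -0.04 -0.15] turn 0.01
shift cm (tool axes after turn) [ 0.06 -0.04 -0.15]
8925 ((502.6109924316406, 118.80812072753906), (26.095773696899414, 89.72826385498047), 80.91676330566406) 0.04197915476268568 0.45675484055010535
scene 396 [array([537.6, 105.7]), array([ 67. , 117.8]), np.float64(68.1)] zq [38.1 41.  43.7]
 plane slope [ 0.002 -0.044  0.041]
side 394 [array([551.5, 108.7]), array([26.9, 94.6]), np.float64(78.5)] zq [37.5 43.  44.9]
 plane slope [0.044 0.174 0.042]
```

The strip is seated: flat with its top at 42 mm, yaw about -9.1° and its rear end where expected. Now up and over to the knob.

>>> send_rows([
  [4,[0,0,-1.5],0],
  [4,[0,0,-3.5],0],
  [5,[0,0,-4],0],
  [5,[0,0,-4],0],
  [5,[0,0,-4],0],
  [5,[0,0,-2],0],
  [5,[-2,0,0],0],
  [5,[-2,0,0],0],
  [5,[-1,0,0],0],
  [5,[0,0,0],0],
])

```text
t: 16.48
tool_pos: [0.5404, 0.1125, 0.1918]
tool_rot: [-0.252, -3.13, 0.0]
contact_force: [0.3, -0.4, -0.2]
opening: 0.0501
grip_force: 0.0
```

```bash
cat > kn.py <<'E'
from h import *
def knob(im):
    P=pts(im)
    near=np.hypot(P[...,0]-.5865,P[...,1]-.1047)<.03
    m=near&(P[...,2]>.15)&(P[...,2]<.185)
    zt=np.percentile(P[m][:,2],80) if m.any() else 0
    Q=P[m&(abs(P[...,2]-zt)<.003)]
    print('knob n',len(Q),'ztop',np.median(Q[:,2]),'circ',cv2.minEnclosingCircle((Q[:,:2]*1000).astype(np.float32)),'mean',Q.mean(0)*1000, 'rng',Q.min(0),Q.max(0))
E
python3 - <<'E'
from kn import *
go([.5865,.1047,.16],-9.2)
im=shot('wrist','w7.png');knob(im)
E
```

```text
t 16.48 pos [0.5404 0.1125 0.1918] xyaw 170.8 tilt [-0.0015 -0.     -1.    ] q6 -1.34 F [ 0.26 -0.42 -0.22] Tz [ 0.027  0.049 -0.018] op 0.0501 grip 0.0
shift cm (tool axes before turn) [-4.68 -0.03  3.17] turn 0.0
shift cm (tool axes after turn) [-4.68 -0.03  3.17]
knob n 1051 ztop 0.17351785892312108 circ ((586.8755493164062, 104.13310241699219), 13.87405014038086) mean [585.7279789  104.3304339  173.43650593] rng [0.5731222  0.09100228 0.17082786] [0.59969547 0.11714042 0.17588263]
```

View pics/w7.png

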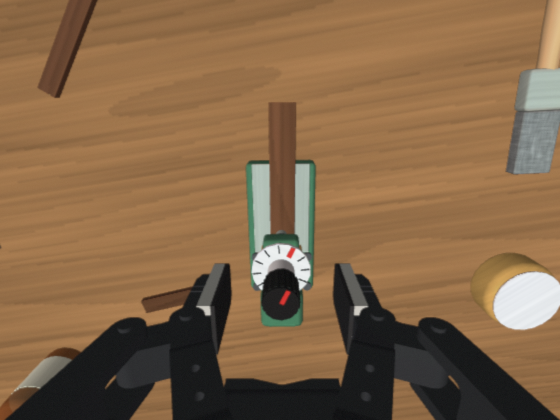

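The wrist view shows the strip square and centred on the anvil (column 283), with the knob at (281,295). The red marks on collar (292,252) and knob (286,298) are visible. Knob top is at z = 173.5 mm, so the gap is about 8.5 mm, which needs about 153° to contact and about 243° in all.

>>> send_rows([
  [5,[-2.3,0,0],0],
  [5,[-2.3,0,0],0],
  [5,[0,0,0],-10],
  [5,[0,0,0],-10],
  [5,[0,0,0],-10],
  [5,[0,0,2],0],
  [5,[0,0,1],0],
  [5,[0,0,0],0],
])

```text
t: 17.52
tool_pos: [0.5844, 0.1052, 0.16]
tool_rot: [0.565, -3.086, -0.001]
contact_force: [-0.1, 0.4, -0.2]
opening: 0.0497
grip_force: 0.0
```

```bash
python3 - <<'E'
from kn import *
go([.5864,.1042,.118])
im=shot('wrist');knob(im)
E
```

```text
t 17.52 pos [0.5844 0.1052 0.16  ] xyaw -159.25 tilt [-4.e-03 -2.e-04 -1.e+00] q6 -1.88 F [-0.13  0.37 -0.17] Tz [ 0.004  0.018 -0.013] op 0.0497 grip 0.0
shift cm (tool axes before turn) [-0.16 -0.17  4.2 ] turn 0
shift cm (tool axes after turn) [-0.16 -0.17  4.2 ]
knob n 1698 ztop 0.17360624969709776 circ ((587.166015625, 104.00738525390625), 13.767325401306152) mean [586.11308429 103.69329886 173.54231066] rng [0.57352401 0.09075633 0.1710044 ] [0.60074442 0.11753104 0.17587655]
```

>>> send_rows([
  [5,[-0.15,-0.18,1.4],0],
  [5,[0,0,1.4],0],
  [5,[0,0,1.4],0],
  [5,[0,0,0],0],
])

```text
t: 18.08
tool_pos: [0.5866, 0.104, 0.118]
tool_rot: [0.567, -3.086, -0.001]
contact_force: [-0.3, 0.5, 0.1]
opening: 0.0503
grip_force: 0.0
```

```bash
python3 - <<'E'
from kn import *
go([.5865,.1040,.118])
E
```

```text
t 18.07 pos [0.5866 0.104  0.118 ] xyaw -159.19 tilt [-3.9e-03 -2.0e-04 -1.0e+00] q6 -1.883 F [-0.26  0.49  0.13] Tz [-0.003 -0.025 -0.008] op 0.0503 grip 0.0
shift cm (tool axes before turn) [0. 0. 0.] turn 0
shift cm (tool axes after turn) [0. 0. 0.]
```

>>> send_rows([
  [2,[0,0,0],0],
  [2,[0,0,0],0],
  [2,[0,0,0],0],
  [2,[0,0,0],0],
], newtons=20)

```text
t: 18.58
tool_pos: [0.5883, 0.1044, 0.121]
tool_rot: [-0.568, 3.089, 0.001]
contact_force: [-1.0, 1.6, 1.5]
opening: 0.0252
grip_force: 21.4
```

```bash
python3 - <<'E'
from kn import *
go([.5865,.1040,.118])
E
```

```text
t 18.57 pos [0.5883 0.1044 0.121 ] xyaw -159.17 tilt [ 9.e-04  5.e-04 -1.e+00] q6 -1.884 F [-0.96  1.56  1.51] Tz [ 0.31   0.126 -0.051] op 0.0252 grip 21.418952643871307
shift cm (tool axes before turn) [0.18 0.03 0.3 ] turn 0
shift cm (tool axes after turn) [0.18 0.03 0.3 ]
```

>>> send_rows([
  [3.6,[0,0,0],0],
  [3.6,[0,0,0],0],
  [3.6,[0.15,0.03,0.2],0],
  [3.6,[0,0,0],0],
  [3.6,[0,0,0],0],
  [2,[0,0,0],0],
  [2,[0,0,0],0],
  [2,[0,0,0],0],
])

```text
t: 19.58
tool_pos: [0.5865, 0.1039, 0.1185]
tool_rot: [-0.568, 3.09, 0.0]
contact_force: [-1.3, 0.8, 0.7]
opening: 0.0251
grip_force: 20.9
```

```bash
python3 - <<'E'
from kn import *
go([.5865,.1040,.118])
E
```

```text
t 19.57 pos [0.5865 0.1039 0.1185] xyaw -159.18 tilt [ 1.e-04  0.e+00 -1.e+00] q6 -1.884 F [-1.27  0.81  0.67] Tz [ 0.022  0.045 -0.028] op 0.0251 grip 20.943409502506256
shift cm (tool axes before turn) [-0.01  0.01  0.05] turn 0
shift cm (tool axes after turn) [-0.01  0.01  0.05]
```

>>> send_rows([
  [2,[0,0,0.044],8],
  [2,[0,0,0.044],8],
  [2,[0,0,0.044],8],
  [2,[0,0,0.044],8],
  [2,[0,0,0.044],8],
])

```text
t: 20.2
tool_pos: [0.5865, 0.104, 0.1162]
tool_rot: [-0.53, -3.096, -0.001]
contact_force: [-0.4, -0.1, 0.2]
opening: 0.025
grip_force: 21.0
```

```bash
python3 - <<'E'
from kn import *
go([.5865,.1040,.118])
E
```

```text
t 20.2 pos [0.5865 0.104  0.1162] xyaw 160.56 tilt [ 0.e+00  4.e-04 -1.e+00] q6 -1.181 F [-0.41 -0.09  0.24] Tz [ 0.142  0.059 -0.03 ] op 0.025 grip 20.984381139278412
shift cm (tool axes before turn) [-0.    0.   -0.18] turn 0
shift cm (tool axes after turn) [-0.    0.   -0.18]
```

>>> send_rows([
  [2,[0,0,0.044],8],
  [2,[0,0,0.044],8],
  [2,[0,0,0.044],8],
  [2,[0,0,0.044],8],
  [2,[0,0,0.044],8],
  [2,[0,0,0.044],8],
])

```text
t: 20.95
tool_pos: [0.5866, 0.1042, 0.1136]
tool_rot: [1.744, 2.613, 0.001]
contact_force: [0.7, 1.0, -0.4]
opening: 0.0255
grip_force: 21.0
```

>>> send_rows([
  [2,[0,0,0.044],8],
  [2,[0,0,0.044],8],
  [2,[0,0,0.044],8],
  [2,[0,0,0.044],8],
  [2,[0,0,0.044],8],
  [2,[0,0,0],0],
])

```text
t: 21.7
tool_pos: [0.5867, 0.1041, 0.1114]
tool_rot: [-2.527, -1.867, -0.002]
contact_force: [0.8, 0.9, -0.3]
opening: 0.0255
grip_force: 20.9
```

```bash
python3 - <<'E'
from kn import *
go([.5865,.1040,.118])
E
```

```text
t 21.7 pos [0.5867 0.1041 0.1114] xyaw 72.91 tilt [ 8.e-04  6.e-04 -1.e+00] q6 0.349 F [ 0.79  0.95 -0.3 ] Tz [ 0.265 -0.161 -0.02 ] op 0.0255 grip 20.930960476398468
shift cm (tool axes before turn) [-0.02 -0.02 -0.66] turn 0
shift cm (tool axes after turn) [-0.02 -0.02 -0.66]
```

>>> send_rows([
  [2,[0,0,0.044],8],
  [2,[0,0,0.044],8],
  [2,[0,0,0],0],
])

```text
t: 22.08
tool_pos: [0.5868, 0.104, 0.1105]
tool_rot: [-2.761, -1.499, -0.001]
contact_force: [2.0, 1.7, -0.6]
opening: 0.0252
grip_force: 20.9
```

>>> send_rows([
  [2,[0,0,0.044],8],
  [2,[0,0,0],0],
])

```text
t: 22.32
tool_pos: [0.5868, 0.104, 0.1101]
tool_rot: [-2.858, -1.304, -0.001]
contact_force: [1.5, 1.8, -0.7]
opening: 0.0252
grip_force: 20.9
```

```bash
python3 - <<'E'
from kn import *
go([.5865,.1040,.118])
E
```

```text
t 22.32 pos [0.5868 0.104  0.1101] xyaw 49.06 tilt [ 8.e-04  4.e-04 -1.e+00] q6 0.765 F [ 1.55  1.84 -0.74] Tz [ 0.343 -0.385 -0.038] op 0.0252 grip 20.87283879518509
shift cm (tool axes before turn) [-0.02 -0.02 -0.79] turn 0
shift cm (tool axes after turn) [-0.02 -0.02 -0.79]
```

>>> send_rows([
  [2,[0,0,0.044],8],
  [2,[0,0,0],0],
])

```text
t: 22.58
tool_pos: [0.5868, 0.104, 0.1099]
tool_rot: [-2.942, -1.103, -0.001]
contact_force: [1.8, 2.6, 0.6]
opening: 0.0251
grip_force: 20.9
```

>>> send_rows([
  [2,[0,0,0.044],8],
  [2,[0,0,0],0],
])

```text
t: 22.82
tool_pos: [0.5869, 0.104, 0.1099]
tool_rot: [3.011, 0.895, 0.002]
contact_force: [1.2, 2.7, 2.0]
opening: 0.0253
grip_force: 21.1
```

```bash
python3 - <<'E'
from kn import *
go([.5865,.1040,.118])
im=shot('side');P=pts(im)
h=cv2.cvtColor(im['frame'],cv2.COLOR_RGB2HSV)
m=((h[...,0]<8)|(h[...,0]>172))&(h[...,1]>140)&(h[...,2]>90)&(np.hypot(P[...,0]-.5865,P[...,1]-.104)<.04)&(P[...,2]>.09)
print([np.r_[p*1000].round(0) for p in P[m]][:10])
E
```

```text
t 22.82 pos [0.5869 0.104  0.1099] xyaw 33.11 tilt [ 1.e-03  3.e-04 -1.e+00] q6 1.043 F [1.19 2.7  2.  ] Tz [ 0.391 -0.202  0.022] op 0.0253 grip 21.125730872154236
shift cm (tool axes before turn) [-0.03 -0.03 -0.81] turn 0
shift cm (tool axes after turn) [-0.03 -0.03 -0.81]
[array([586., 144., 461.]), array([585., 141., 457.]), array([589., 143., 455.]), array([592., 141., 456.]), array([593., 141., 456.]), array([581., 140., 456.]), array([587., 138., 456.]), array([590., 133., 457.]), array([594., 138., 455.]), array([595., 137., 455.])]
```

>>> send_rows([
  [2,[0,0,-0.04],8],
  [2,[0,0,0],8],
  [2,[0,0,0],8],
  [2,[0,0,0],0],
])

```text
t: 23.38
tool_pos: [0.5868, 0.1039, 0.1099]
tool_rot: [-3.132, -0.249, -0.002]
contact_force: [2.9, 2.7, 1.4]
opening: 0.0255
grip_force: 21.1
```

>>> send_rows([
  [2,[0,0,0],8],
  [2,[0,0,0],8],
  [2,[0,0,0],8],
  [2,[0,0,0],8],
  [2,[0,0,0],0],
])

```text
t: 24.0
tool_pos: [0.5868, 0.1037, 0.1099]
tool_rot: [-3.079, 0.623, -0.001]
contact_force: [2.7, 2.2, 1.9]
opening: 0.0252
grip_force: 21.1
```

```bash
python3 - <<'E'
from kn import *
go([.5865,.1040,.118])
E
```

```text
t 24.0 pos [0.5868 0.1037 0.1099] xyaw -22.89 tilt [ 9.e-04 -1.e-04 -1.e+00] q6 2.021 F [2.73 2.22 1.94] Tz [ 0.244 -0.426 -0.009] op 0.0252 grip 21.0873082280159
shift cm (tool axes before turn) [-0.04 -0.01 -0.81] turn 0
shift cm (tool axes after turn) [-0.04 -0.01 -0.81]
```

>>> send_rows([
  [2,[0,0,0],8],
  [2,[0,0,0],8],
  [2,[0,0,0],0],
  [3.5,[0,0,0],0],
  [5,[0,0,0],0],
  [5,[0,0,0],0],
  [5,[0,0,-2],0],
  [5,[0,0,-4],0],
  [5,[0,0,-3],0],
  [5,[0,0,0],0],
])

```text
t: 25.25
tool_pos: [0.5889, 0.104, 0.205]
tool_rot: [-2.957, 1.052, -0.012]
contact_force: [-0.0, 1.0, 0.3]
opening: 0.05
grip_force: 0.0
```

```bash
python3 - <<'E'
from kn import *
from m import rayplane
go([.5865,.1040,.118])
for n in('wrist','scene','side'):
    im=shot(n,n+'8.png');P=pts(im)
    h=cv2.cvtColor(im['frame'],cv2.COLOR_RGB2HSV)
    red=((h[...,0]<8)|(h[...,0]>172))&(h[...,1]>140)&(h[...,2]>90)&(np.hypot(P[...,0]-.5865,P[...,1]-.104)<.05)
    for nm,z,r0 in(('knob',.165,.014),('collar',.118,.027)):
        m=red&(abs(P[...,2]-z)<.012)
        v,u=np.nonzero(m)
        if len(u)==0: print(n,nm,'none');continue
        Q=P[m];c=Q.mean(0); off={'scene':(.0038,.0005),'side':(-.0009,.0005),'wrist':(0,0)}[n]
        d=c[:2]-off-[.5866,.1042]
        print(n,nm,len(u),'px',u.mean().round(1),v.mean().round(1),'z',c[2].round(4),'ang',np.degrees(np.arctan2(d[1],d[0])).round(1),'r',np.hypot(*d).round(4))
    if n=='wrist': knob(im)
E
```

```text
t 25.25 pos [0.5889 0.104  0.205 ] xyaw -39.16 tilt [ 8.4e-03  4.0e-04 -1.0e+00] q6 2.305 F [-0.03  0.98  0.27] Tz [ 0.01  -0.031 -0.074] op 0.05 grip 0.0
shift cm (tool axes before turn) [-0.24  0.2   8.7 ] turn 0
shift cm (tool axes after turn) [-0.24  0.2   8.7 ]
wrist knob 91 px 291.9 225.3 z 0.1657 ang -89.1 r 0.0063
wrist collar 31 px 273.2 190.9 z 0.1201 ang -9.8 r 0.0191
knob n 1042 ztop 0.16507559644023842 circ ((587.6514892578125, 104.6049575805664), 13.693094253540039) mean [588.07521611 104.01520154 164.99852946] rng [0.57425562 0.09121138 0.16256353] [0.60089903 0.11786952 0.16729221]
scene knob 11 px 291.5 204.8 z 0.1641 ang -115.2 r 0.0072
scene collar none
side knob 14 px 271.5 189.5 z 0.1663 ang -90.0 r 0.0071
side collar none
```

View pics/wrist8.png

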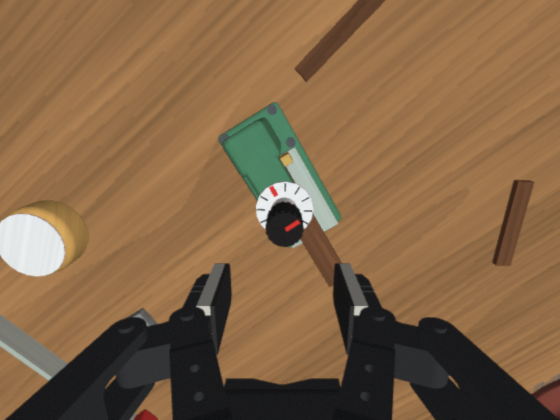

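The picture shows the strip square under the spindle at (320,250). The collar mark is at (273,191) and the knob mark at (292,225), about 80–90° further clockwise. The gripper is clear of everything, so I'm handing in.

```bash
python3 -c "
from station import ctrl
print(ctrl.finish_job())"
```

```text
the job is handed in; nothing more can be done
None
```

The dark walnut strip is clamped square on the anvil against the brass stop, the ratchet slipped about 80° (just under a quarter turn), the gripper is clear, and the job was handed in at about 25 s; no verdict was shown.

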